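# Bolt the hatch of the parts chest

### The arm

A 7-joint arm with a two-finger parallel gripper is mounted at the origin on the work surface. World frame = base frame: x ahead of the robot, y to its left, z up, the work surface at z = 0. Lengths are in m, angles in rad, forces in N, time in s.
With the tool pointing down it reaches from about 0.4 to 0.85 m from the base axis. Payload 4.5 kg.
Tool frame: the origin (TCP) lies at the centre of the arm's flange, where the gripper is bolted on; the fingertips stand 166 mm ahead of it and the grasp point (between the pads) lies env.grasp_offset ahead of it (env.grasp_offset is the distance from the TCP to the grasp point, in m); z points along the fingers, y is the line along which they close (so a half turn about z gives the same grasp; the last joint's range is limited). The gripper opens to 88 mm and grips with 3 to 60 N. Pads are 18 mm wide; open, the fingers measure 123 mm over their backs; the gripper's body (75 mm by 187 mm) begins 45 mm behind the grasp point.
Start: joints at [-1.28, 0.689, -0.195, 1.565, 0.157, 0.902, -0.215], TCP at [0.159, 0.605, 0.405] pointing down, gripper open.
Joint ranges: [-3.01, 3.01], [-0.46, 2.08], [-1.47, 1.51], [0.13, 2.56], [-1, 4.14], [0.04, 2.09], [-2.66, 2.66]. Speed limits (rad/s): [2.57, 2.57, 3.14, 3.14, 3.14, 3.14, 3.14].

### API

Orientations are given as a rotation vector (axis times angle).
In Python, from rig import env, read_camera, camera_model gives the robot as it stands. The module is installed in compiled form; this text tells all that it offers.
- The arm moves only by the tool move_arm, never from a script. Its argument "moves" is one flat list of numbers, 7 for each row, row after row: the turn, a rotation vector about the world's x, y, z in rad, then the shift along the world's x, y, z in mm, then the closure, from 0 (fully open) to 1 (shut). In form: [rx, ry, rz, tx, ty, tz, grip, rx, ry, rz, tx, ty, tz, grip, ...]. A call has 1 to 5 rows; each row is the pose to reach, as a shift and turn from the pose commanded when the call began; what a row does not reach only later rows make up. A row lasts 1/12 s, in which the tool goes at most 41.7 mm and 7.16 degrees, less where a joint would pass 70% of its speed; a pose out of reach is approached as far as the arm can. A call with a gripper value outside its range is refused whole. The fingers move at their own pace and stop on an object; the grip force is fixed at half the most. Time passes only in rows, so rows that repeat a pose let the fingers close. It gives the time, the measured TCP pose, the force, the opening and the grip force at its end, in the units of the state.
- env.observe(): the state, without advancing time (a new reading comes with each control period).
- read_camera(name): name is "scene" or "top" or "wrist"; returns (picture, depth): 420x560x3 uint8, blue, green, red; 420x560 float32, m along the optical axis (not along the pixel's ray), 0 where there is no reading.
- camera_model(name): a dict with "camera_matrix" (3x3 intrinsics, pixels), "cam_to_world" (4x4, takes a point from camera to world coordinates). Camera axes: x right, y up, looking along -z (the intrinsics and any distortion apply to the point x, -y, -z); pixel columns grow to the right and rows downward; lengths in m; the calibration is good to about 2 mm. The wrist camera is an equidistant fisheye: a pixel r from the principal point sees the ray r / f radians off the axis. A picture is of the moment at which its call begins: read the wrist's pose just before it. camera_model takes no time and is no camera call; for the wrist camera it gives the pose at the moment of the call.
- env.finish_job(): hands the job in; it is judged then, once.
The state is a dict: "clock": time; "joint_positions": joint angles; "joint_velocities": joint speeds; "tau": joint torques, N m; "tool_pos": TCP position; "tool_rot": TCP orientation; "wrist_force": force on the tool from outside, world axes, zero at the start; "torque": the same for the moment, N m; "finger_gap": finger opening in m; "grip_force": force on a finger pad.
Only numpy, scipy, OpenCV 4.12 (cv2) and the standard library are available. Lean on these libraries where they do the work, as an engineer would, in place of code of your own. Each camera call takes 0.05 s, during which the arm holds its last target. There are 200 camera calls.

### The job

The hatch of the blue parts chest is shut but not bolted. Lift the bolt's red-knobbed handle up out of its parking recess, slide the bolt across until the handle just touches the rubber buffer on the brass keeper, and turn the handle fully down into the notch in front of it, so that it stays bolted when you let go. Go by feel and never force the handle against the metal or the buffer, and leave the other things on the chest and bench where they are.

Things in the scene. Friction and masses are not known exactly. Their poses are not given: they have to be found in the camera images.
- chest: Blue steel parts chest with a grey two-leaf top, fixed, 220 (x) x 360 (y) x 100 mm high. Origin: centre of its underside; chest x points to its back, y to its left seen from the robot, z up. A steel barrel bolt runs along y near the front edge, axis at chest x -72, z 132 mm, and a brass keeper stands left of it; both belong to the chest.
- axis (a point): Point on the bolt's axis (chest x -72, y -70, z 132 mm) from which the handle's rod starts at travel 0. The axis is parallel to chest y, 32 mm above the chest's top.
- tooth (a point): Top centre of the steel tooth (chest x -100, y -32.5, z 147.5 mm), 4 mm thick, 39 mm long along y, on the front side of the axis. Right of it is the open parking recess (chest y -78 to -52 mm), then an end flange of the same height. The handle clears tooth and keeper rail only when raised about 0.7 rad or more; lower, they stop it.
- keeper_mean (a point): Mark on the axis at chest y 21 mm: average place of the face of the keeper's rubber buffer. The keeper is set up to 21 mm either way along y, not reported. Its rail (chest x -102 to -107, top z 150.5 mm) has one notch, from 13 mm right to 1.5 mm left of the untouched face. The buffer (top z 154) stops the handle at any angle but yields 1 mm per 2.5 N: pressed hard, the handle misses the notch.
- slide (a joint): Travel of the bolt along chest +y, m: 0 as far right (open) as it goes; at travel s the handle's rod lies at chest y = -70 mm + s. It starts between 0 and 8 mm. The rod meets the buffer at a travel between 65 and 107 mm. Sliding friction about 2.5 N; it stays where it is left, unless the buffer pushes it back.
- handle (a joint): Angle of the handle about the bolt's axis, rad: 0 is down (rod level, pointing from the axis to the front, chest -x), and it grows as the handle is raised; at 1.2 it stops, leaning about 20 degrees short of upright. It stays where it is left (friction about 0.05 N m).
- lever: The handle: a square steel rod 10 x 10 mm, ending in a red ball knob of 24 mm diameter whose centre is 60 mm from the bolt's axis. Origin on the bolt's axis; its -x axis points along the rod to the knob, its y axis along the bolt (direction of travel). It may touch the chest's and keeper's metal and the buffer, but with no more than 20 N.
- knob (a point): Centre of the red ball knob (24 mm diameter) at the end of the handle; with the handle down it stands out 22 mm beyond the chest's front face, with free space around and under it. Pinched across chest y from above, it turns freely between the fingers as the handle swings.
- car: Loose toy car, yellow and white, 68 x 110 x 54 mm, on the chest; origin at the centre of its underside. To be left alone.
- jar: Loose glass jar, 56 mm wide, 60 mm high, on the chest; origin at the centre of its underside. To be left alone.
- driver: Loose screwdriver lying on the bench right of the chest. To be left alone.
- spool: Loose aluminium wire spool, 52 mm wide, 36 mm high, on the bench left of the chest; origin at the centre of its underside. To be left alone.
- wheel: Loose orange toy wheel, 60 mm wide, 20 mm high, lying on the bench left of the chest; origin at the centre of its underside. To be left alone.

How it is judged:
On the way, in this order (a step that is already met when the one before it is completed fails the run):
1. the handle is raised clear of the tooth (above 0.6 rad), the bolt still short of the keeper's notch (travel under 50 mm) (value of joint handle above 0.6 rad and value of joint slide below 0.05 m), for 0.05 s.
2. the bolt is slid across (travel over 56 mm) (value of joint slide above 0.056 m), for 0.1 s.
At the end, for the whole second after the job is handed in: The bolt is across (travel over 56 mm) with its handle fully down in the keeper's notch (within 0.12 rad of level), at rest (value of joint slide above 0.056 m and value of joint handle below 0.12 rad and linear speed of lever below 0.01 m/s); the robot touches nothing.
It fails at once if the handle is forced against the chest, keeper or buffer with more than 20 N (contact force between chest and lever above 20 N).
It fails at once if a thing on the chest or bench (toy car, jar, screwdriver, wire spool, toy wheel) is moved more than 20 mm (distance of any of car, jar, driver, spool, wheel from where it was at the start of the episode above 0.02 m).
It also fails if it takes over 61 s, if anything falls off the work surface, if the arm or the gripper's body presses on something with over 40 N, if the wrist force passes 120 N, or if a joint passes its speed limit or range.

## Working session

There is one attempt and no reset: what is moved stays moved. The work goes in short steps, Python scripts to look and compute and a tool call to move; the robot and the scene stay as the last step left them, time stands still between calls to the robot, and variables do not carry over. Pictures are saved under pics/ and viewed, at most 10 in all, crops included, and the job is handed in when it is done.

Besides the shell and the picture viewer there is one more tool, called after ">>>" as name(argument=value, ...) on one line, values as JSON. move_arm: Moves the arm, as the interface text tells. Its arguments: {"type":"object","properties":{"moves":{"type":"array"}},"required":["moves"]}

```bash
mkdir -p pics
cat > h.py <<'E'
import numpy as np, cv2
from rig import env, read_camera, camera_model
def ray(name,u,v):
    m=camera_model(name);K=m["camera_matrix"];T=m["cam_to_world"]
    d=T[:3,:3]@np.array([(u-K[0,2])/K[0,0],-(v-K[1,2])/K[1,1],-1.]);return T[:3,3],d
def pt(name,u,v,dep): o,d=ray(name,u,v);return o+d*dep
def onz(name,u,v,z): o,d=ray(name,u,v);return o+d*(z-o[2])/d[2]
def cross(o1,d1,o2,d2):
    A=np.stack([d1,-d2],1);t=np.linalg.lstsq(A,o2-o1,rcond=None)[0]
    p,q=o1+t[0]*d1,o2+t[1]*d2;return (p+q)/2,np.linalg.norm(p-q)
E
python3 - <<'E'
from h import *
s=env.observe();print(s["clock"],s["tool_pos"],s["tool_rot"],s["finger_gap"],s["wrist_force"],env.grasp_offset)
for n in("scene","top"):
    p,d=read_camera(n);cv2.imwrite(f"pics/{n}0.png",p);np.savez(f"{n}0.npz",p=p,d=d)
    m=cv2.inRange(cv2.cvtColor(p,cv2.COLOR_BGR2HSV),(0,150,60),(6,255,255))|cv2.inRange(cv2.cvtColor(p,cv2.COLOR_BGR2HSV),(174,150,60),(180,255,255))
    k,l,st,c=cv2.connectedComponentsWithStats(m)
    for i in range(1,k):
        if st[i,4]>15:
            u,v=c[i];print(n,st[i],c[i],pt(n,u,v,d[int(v),int(u)]))
E
```

```text
0.0 [0.15869281 0.60419295 0.40391413] [-4.02154693e-01 -3.11563315e+00  2.82651706e-03] 0.08811756692439024 [ 0.63279498 -0.37311053 -0.65437632] 0.1473
scene [198 182  10  10  56] [201.78571429 185.83928571] [ 0.46486586 -0.01424513  0.13987363]
scene [ 396  241   78   85 2709] [434.81912145 276.86046512] [0.99609517 0.18938688 0.01461225]
scene [162 288  20  41 466] [171.47854077 308.472103  ] [ 0.59517107 -0.25242561  0.02609826]
scene [ 300  351  100   69 3304] [352.3344431  389.96125908] [ 0.98447883 -0.15490262  0.00133465]
top [ 177    7   75   64 3435] [215.09577875  38.00029112] [1.01807278 0.16567857 0.0030158 ]
top [ 350   10   78   64 3733] [389.82159121  40.90409858] [ 1.01858361 -0.21277487  0.00183962]
top [389 221  31  43 489] [403.96319018 241.65644172] [ 0.58627317 -0.24136042  0.02596187]
top [285 303  11  11  95] [290.31578947 308.08421053] [ 0.46318726 -0.00691919  0.14514561]
```

View pics/scene0.png

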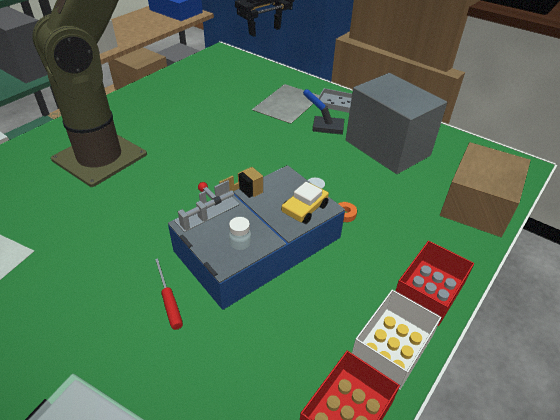

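View pics/top0.png

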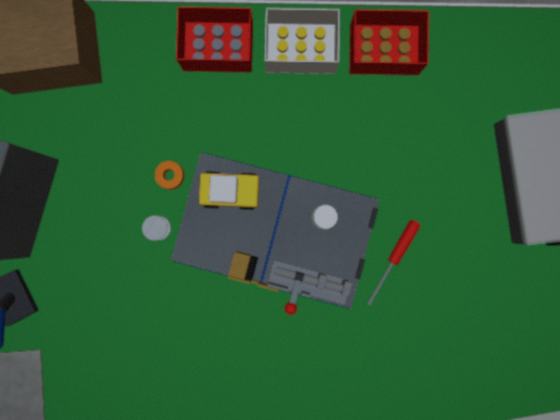

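The scene picture shows the blue chest in the middle, with the red knob at (202,186), the bolt right of it and the brass keeper with its black buffer at (250,182). In the top view the knob is at (290,308), the keeper block at (243,266), the rail at (268,287) and the screwdriver on the right. Next I fit the chest pose.

Run:
```python
from h import *
from scipy.spatial.transform import Rotation as R
def cloud(n):
    z=np.load(n+"0.npz");p,d=z["p"],z["d"];v,u=np.mgrid[:420,:560]
    m=camera_model(n);K=m["camera_matrix"];T=m["cam_to_world"]
    c=np.stack([(u-K[0,2])/K[0,0],-(v-K[1,2])/K[1,1],-np.ones_like(d)],-1)*d[...,None]
    return c@T[:3,:3].T+T[:3,3],p
P={n:cloud(n) for n in("top","scene")}
for n in P:
    W,p=P[n]
    m=((abs(W[...,2]-.1)<.006)&(W[...,0]>.4)&(W[...,0]<.85)&(abs(W[...,1])<.35)).astype(np.uint8)
    k,l,st,c=cv2.connectedComponentsWithStats(m);i=1+st[1:,4].argmax()
    q=W[l==i][:,:2].astype(np.float32)*1000
    r=cv2.minAreaRect(q);print(n,np.median(W[l==i][:,2]),r,cv2.boxPoints(r).round(1).tolist())
    if n=="top":
        b=cv2.boxPoints(r);C=np.array(r[0]);
        # chest y axis along long edge, pointing to +y
        e=[b[1]-b[0],b[2]-b[1]];e=max(e,key=np.linalg.norm);e=e/np.linalg.norm(e);e=e if e[1]>0 else -e
        ey=e;ex=np.array([e[1],-e[0]]);yaw=np.arctan2(ex[1],ex[0]);print("yaw",yaw,"C",C,ex,ey);np.savez("chest.npz",C=C,ex=ex,ey=ey)
for n in P:
    W,p=P[n];q=(W[...,:2]*1000-C);X,Y,Z=q@ex,q@ey,W[...,2]*1000
    hsv=cv2.cvtColor(p,cv2.COLOR_BGR2HSV)
    m=(X>-115)&(X<-20)&(Y>5)&(Y<110)&(Z>108)&(Z<260)
    br=m&(hsv[...,0]>10)&(hsv[...,0]<30)&(hsv[...,1]>100)
    for nm,mm in(("all",m),("brass",br),("dark",m&(hsv[...,2]<45)),("hiZ",m&(Z>145))):
        if mm.sum():print(n,nm,mm.sum(),[np.percentile(a[mm],[2,25,50,75,98]).round(1).tolist() for a in(X,Y,Z)])
ck=[]
o1,d1=ray("scene",201.79,185.84);o2,d2=ray("top",290.32,308.08)
k,e=cross(o1,d1,o2,d2);k=k*1000;print("knob",k,e*1000,"chest:",(k[:2]-C)@ex,(k[:2]-C)@ey)
s=env.observe();M=R.from_rotvec(s["tool_rot"]).as_matrix();print(M.round(4))
```

```text
top 0.0996858425435343 ((604.7235107421875, 25.504287719726562), (360.3611145019531, 218.6732177734375), 76.33024597167969) [[455.8999938964844, -123.69999694824219], [668.4000244140625, -175.39999389648438], [753.5, 174.6999969482422], [541.0999755859375, 226.39999389648438]]
yaw -0.23858216 C [604.72351074  25.50428772] [ 0.971674   -0.23632519] [0.23632519 0.971674  ]
scene 0.09959404091024726 ((606.4490966796875, 22.5164794921875), (363.20306396484375, 221.39007568359375), 76.2684326171875) [[455.79998779296875, -127.5999984741211], [670.9000244140625, -180.1999969482422], [757.0999755859375, 172.6999969482422], [542.0, 225.1999969482422]]
top all 711 [[-105.6, -94.5, -81.4, -68.4, -57.6], [14.7, 26.3, 37.7, 49.1, 59.4], [116.4, 151.2, 152.9, 154.0, 156.3]]
top brass 518 [[-104.5, -94.9, -81.7, -68.7, -57.5], [13.5, 33.5, 42.2, 50.6, 58.5], [120.1, 151.5, 153.0, 154.0, 156.3]]
top dark 158 [[-97.9, -88.1, -77.7, -67.3, -58.4], [17.5, 19.1, 22.1, 25.1, 27.7], [119.5, 151.8, 153.1, 154.3, 156.4]]
top hiZ 626 [[-105.5, -93.2, -81.4, -69.3, -58.3], [18.3, 28.3, 39.5, 49.8, 59.5], [148.3, 151.9, 153.2, 154.2, 156.4]]
scene all 582 [[-104.2, -86.0, -67.5, -57.8, -54.9], [10.6, 16.0, 27.9, 41.9, 55.6], [108.9, 124.4, 142.6, 152.6, 155.3]]
scene brass 334 [[-104.3, -85.3, -60.3, -57.1, -54.7], [8.5, 30.9, 39.0, 47.9, 55.7], [109.0, 125.9, 148.2, 153.1, 155.6]]
scene dark 240 [[-97.3, -84.8, -71.6, -59.8, -56.4], [13.6, 14.9, 16.0, 19.7, 25.6], [108.8, 122.3, 136.4, 150.4, 155.2]]
scene hiZ 272 [[-104.9, -89.1, -75.2, -63.5, -55.3], [14.3, 22.3, 33.5, 45.2, 56.3], [145.9, 151.1, 152.7, 154.0, 155.8]]
knob [460.18187392  -8.18545    133.27715559] 3.0384693288939 chest: -132.4856203935507 -66.89427275979986
[[-9.672e-01  2.539e-01 -3.000e-04]
 [ 2.539e-01  9.672e-01 -1.600e-03]
 [-1.000e-04 -1.600e-03 -1.000e+00]]
```

>>> move_arm(moves=[0,0,0.018,25,-28,0,0,0,0,0.018,50,-56,0,0,0,0,0.018,75,-84,0,0,0,0,0.018,100,-112,0,0,0,0,0.018,125,-140,0,0])

```text
clock: 0.52
tool_pos: [0.2845, 0.4629, 0.4044]
tool_rot: [-0.374, -3.119, 0.001]
wrist_force: [0.5, 2.0, 0.6]
finger_gap: 0.0883
grip_force: 0.0
```

>>> move_arm(moves=[0,0,0,25,-28,0,0,0,0,0,50,-56,0,0,0,0,0,75,-84,0,0,0,0,0,95,-114,0,0,0,0,0,110,-145,0,0])

```text
clock: 0.93
tool_pos: [0.3954, 0.3178, 0.4045]
tool_rot: [0.376, 3.118, 0.0]
wrist_force: [0.6, -0.3, -1.2]
finger_gap: 0.0882
grip_force: 0.0
```

>>> move_arm(moves=[0,0,0,10,-36,0,0,0,0,0,18,-74,0,0,0,0,0,26,-110,0,0,0,0,0,34,-146,0,0,0,0,0,42,-184,0,0])

```text
clock: 1.35
tool_pos: [0.4357, 0.134, 0.4046]
tool_rot: [-0.373, -3.119, -0.0]
wrist_force: [0.7, -0.4, 0.6]
finger_gap: 0.0882
grip_force: 0.0
```

>>> move_arm(moves=[0,0,0,8,-36,-10,0,0,0,0,16,-74,-25,0,0,0,0,20,-110,-45,0,0,0,0,24,-144,-60,0,0,0,0,24,-144,-60,0])

```text
clock: 1.77
tool_pos: [0.4588, -0.016, 0.3421]
tool_rot: [-0.392, -3.111, 0.009]
wrist_force: [-0.9, 0.2, 0.2]
finger_gap: 0.0882
grip_force: 0.0
```

```bash
cat >> h.py <<'E'
def wray(u,v,m):
    K=m["camera_matrix"];T=m["cam_to_world"];a=(u-K[0,2])/K[0,0];b=(v-K[1,2])/K[1,1];r=np.hypot(a,b)
    k=np.sin(r)/max(r,1e-9);d=np.array([a*k,-b*k,-np.cos(r)]);return T[:3,3],T[:3,:3]@d
def chest(p):
    z=np.load("chest.npz");q=np.array(p[:2])*1000-z["C"];return q@z["ex"],q@z["ey"],p[2]*1000
E
python3 - <<'E'
from h import *
s=env.observe();m=camera_model("wrist");p,d=read_camera("wrist");cv2.imwrite("pics/w1.png",p)
print(s["tool_pos"],chest(s["tool_pos"]))
h=cv2.cvtColor(p,cv2.COLOR_BGR2HSV)
k=cv2.inRange(h,(0,150,60),(6,255,255))|cv2.inRange(h,(174,150,60),(180,255,255))
n,l,st,c=cv2.connectedComponentsWithStats(k)
for i in range(1,n):
    if st[i,4]>40:
        o,dd=wray(*c[i],m);q=o+dd*(.132-o[2])/dd[2];dp=d[int(c[i][1]),int(c[i][0])]
        ax=-m["cam_to_world"][:3,2];q2=o+dd*(dp/(dd@ax));print(st[i],q,chest(q),"surf",q2)
E
```

```text
[ 0.45880475 -0.01603174  0.34209881] (np.float64(-131.96946148911078), np.float64(-74.8437593908701), np.float64(342.09881000776755))
[ 283  220   38   36 1058] [ 0.46270265 -0.00776997  0.132     ] (np.float64(-130.13443765987307), np.float64(-65.89483894902847), np.float64(132.0)) surf [ 0.45757231 -0.00707748  0.14402277]
```

View pics/w1.png

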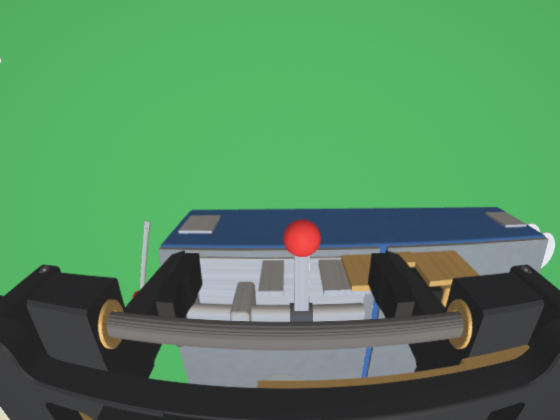

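The wrist view shows the knob at (302,238) centred between the fingers, the tooth right of the rod's right side and the brass rail and keeper at (360,270)/(445,265). The way down is free.

>>> move_arm(moves=[0,0,0,2,1,0,0,0,0,0,2,1,-20,0,0,0,0,2,1,-42,0,0,0,0,2,1,-58,0,0,0,0,2,1,-64,0])

```text
clock: 2.23
tool_pos: [0.4617, -0.0054, 0.2796]
tool_rot: [-0.368, -3.118, -0.001]
wrist_force: [0.1, 0.3, -0.2]
finger_gap: 0.0882
grip_force: 0.0
```

>>> move_arm(moves=[0,0,0,0,0,0,0,0,0,0,0,0,0,0.3,0,0,0,0,0,0,0.5,0,0,0,0,0,0,0.6,0,0,0,0,0,0,0.6])

```text
clock: 2.65
tool_pos: [0.462, -0.0074, 0.2815]
tool_rot: [0.374, 3.118, 0.001]
wrist_force: [-0.6, -0.1, 0.7]
finger_gap: 0.0633
grip_force: 0.0
```

>>> move_arm(moves=[0,0,0,0,0,0,0.8,0,0,0,0,0,0,0.8,0,0,0,0,0,0,0.8,0,0,0,0,0,0,0.8,0,0,0,0,0,0,0.8])

```text
clock: 3.07
tool_pos: [0.4617, -0.0075, 0.2808]
tool_rot: [-0.374, -3.119, -0.0]
wrist_force: [0.8, 1.0, 0.3]
finger_gap: 0.0302
grip_force: 0.0
```

>>> move_arm(moves=[0,0,0,0,0,0,0.8,0,0,0,0,0,0,0.8,0,0,0,0,0,0,0.8,0,0,0,0,0,0,0.8,0,0,0,0,0,0,0.8])

```text
clock: 3.48
tool_pos: [0.4617, -0.0073, 0.2807]
tool_rot: [-0.374, -3.119, -0.0]
wrist_force: [-0.4, 0.9, -0.6]
finger_gap: 0.0214
grip_force: 30.0
```

>>> move_arm(moves=[0,0,0,0.3,-0.1,6,0.8,0,0,0,1.2,-0.3,12,0.8,0,0,0,2.6,-0.6,17.7,0.8,0,0,0,4.6,-1.1,23.4,0.8,0,0,0,4.6,-1.1,23.4,0.8])

```text
clock: 3.9
tool_pos: [0.4667, -0.0086, 0.3054]
tool_rot: [0.374, 3.118, 0.001]
wrist_force: [0.3, 2.5, -1.1]
finger_gap: 0.022
grip_force: 29.9
```

>>> move_arm(moves=[0,0,0,2.5,-0.6,5.4,0.8,0,0,0,5.6,-1.4,10.5,0.8,0,0,0,9.1,-2.2,15.3,0.8,0,0,0,13.1,-3.2,19.6,0.8,0,0,0,17.5,-4.3,23.6,0.8])

```text
clock: 4.32
tool_pos: [0.4844, -0.0129, 0.3281]
tool_rot: [0.374, 3.119, 0.001]
wrist_force: [3.4, 2.8, -10.0]
finger_gap: 0.0214
grip_force: 30.4
```

>>> move_arm(moves=[0,0,0,3.5,-0.8,2.6,0.8,0,0,0,7.2,-1.7,5,0.8,0,0,0,7.2,-1.7,5,0.8,0,0,0,7.2,-1.7,5,0.8,0,0,0,7.2,-1.7,5,0.8])

```text
clock: 4.73
tool_pos: [0.4912, -0.0146, 0.3327]
tool_rot: [0.374, 3.119, 0.0]
wrist_force: [3.6, 1.2, -7.2]
finger_gap: 0.0217
grip_force: 30.3
```

```bash
cat > look.py <<'E'
from h import *
import sys
s=env.observe();print(s["clock"],s["tool_pos"],chest(s["tool_pos"]),s["wrist_force"],s["torque"],s["finger_gap"])
out=[]
for n,uv in(("top",(225,240,80,80)),("scene",(160,145,120,90))):
    p,d=read_camera(n);h=cv2.cvtColor(p,cv2.COLOR_BGR2HSV);x,y,w,hh=uv
    k=cv2.inRange(h,(0,130,50),(7,255,255))|cv2.inRange(h,(173,130,50),(180,255,255))
    k[:y-20]=0;k[y+hh+20:]=0;k[:,:x]=0;k[:,x+w:]=0
    print(n,cv2.countNonZero(k),cv2.moments(k,True)["m10"]/max(1,k.sum()/255),cv2.moments(k,True)["m01"]/max(1,k.sum()/255))
    out.append(cv2.resize(p[y:y+hh,x:x+w],(400,400 if n=="top" else 300),interpolation=cv2.INTER_CUBIC))
out[1]=cv2.copyMakeBorder(out[1],0,100,0,0,0);cv2.imwrite(sys.argv[1],np.hstack(out))
E
python3 look.py pics/r1.png
```

```text
4.7333 [ 0.49123189 -0.01459574  0.33271688] (np.float64(-100.80021139560225), np.float64(-65.78508768298765), np.float64(332.71687850072783)) [ 3.57456212  1.24293178 -7.2069627 ] [ 0.34190225 -0.6223231  -0.03212684] 0.021653088739610176
top 0 0.0 0.0
scene 74 208.59459459459458 175.95945945945945
```

View pics/r1.png

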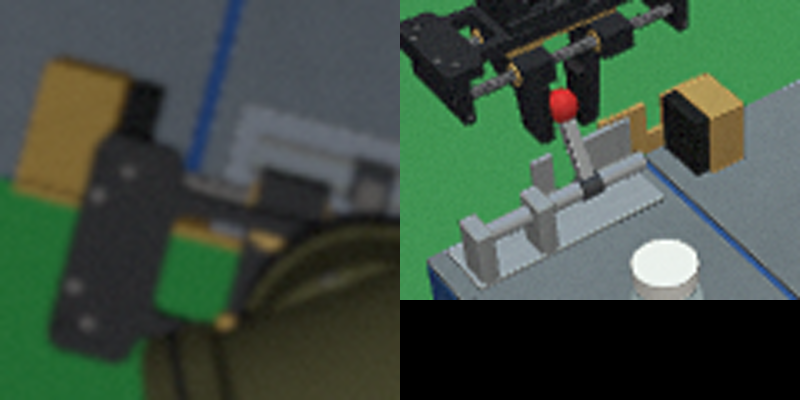

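The handle is raised to about 1 rad, clear of the tooth, and the buffer face is well to the left. Now I slide.

>>> move_arm(moves=[0,0,0,2,4.9,-1,0.8,0,0,0,4,14.6,-1,0.8,0,0,0,6.4,24.3,-1,0.8,0,0,0,8.8,34,-1,0.8,0,0,0,11.2,43.7,-1,0.8])

```text
clock: 5.25
tool_pos: [0.5013, 0.03, 0.3317]
tool_rot: [-0.373, -3.116, 0.002]
wrist_force: [-4.6, -1.3, 4.2]
finger_gap: 0.0215
grip_force: 29.5
```

>>> move_arm(moves=[0,0,0,1.4,5.8,0,0.8,0,0,0,2.6,10.7,0,0.8,0,0,0,3.8,15.5,0,0.8,0,0,0,4.3,17.5,0,0.8,0,0,0,4.7,19.4,0,0.8])

```text
clock: 5.67
tool_pos: [0.5063, 0.0497, 0.3319]
tool_rot: [-0.372, -3.118, 0.0]
wrist_force: [-5.4, -1.3, 5.2]
finger_gap: 0.0217
grip_force: 29.4
```

```bash
python3 look.py pics/r2.png
```

```text
5.6667 [0.50630263 0.04969903 0.33190514] (np.float64(-101.35083608318669), np.float64(0.2500683535827265), np.float64(331.9051440502069)) [-5.36526481 -1.28111099  5.1532169 ] [-0.28027267  1.08862132 -0.05042459] 0.021689903626467277
top 0 0.0 0.0
scene 67 232.3582089552239 165.13432835820896
```

View pics/r2.png

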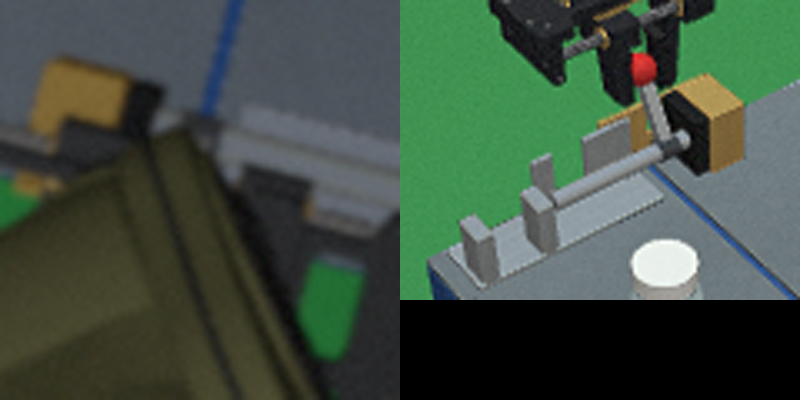

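The handle is now about 10 mm short of the black buffer. The force along the bolt is about -2.5 N, which is friction only. I go on in small steps.

>>> move_arm(moves=[0,0,0,-0.2,1,0.4,0.8,0,0,0,0,2,0.4,0.8,0,0,0,0.3,3,0.4,0.8,0,0,0,0.5,4,0.4,0.8,0,0,0,0.8,5,0.4,0.8])

```text
clock: 6.18
tool_pos: [0.5075, 0.0537, 0.3321]
tool_rot: [-0.374, -3.119, 0.0]
wrist_force: [-4.4, -1.6, 4.5]
finger_gap: 0.0215
grip_force: 29.5
```

>>> move_arm(moves=[0,0,0,0.1,0.4,0,0.8,0,0,0,0.2,0.8,0,0.8,0,0,0,0.3,1.2,0,0.8,0,0,0,0.4,1.6,0,0.8,0,0,0,0.5,2,0,0.8])

```text
clock: 6.6
tool_pos: [0.5081, 0.0556, 0.3322]
tool_rot: [-0.374, -3.119, 0.0]
wrist_force: [-5.0, -1.6, 4.6]
finger_gap: 0.0217
grip_force: 29.5
```

>>> move_arm(moves=[0,0,0,0.1,0.4,0,0.8,0,0,0,0.2,0.8,0,0.8,0,0,0,0.3,1.2,0,0.8,0,0,0,0.4,1.5,0,0.8,0,0,0,0.4,1.5,0,0.8])

```text
clock: 7.02
tool_pos: [0.5085, 0.0571, 0.3322]
tool_rot: [-0.374, -3.119, -0.0]
wrist_force: [-4.5, -0.8, 4.2]
finger_gap: 0.0217
grip_force: 29.5
```

>>> move_arm(moves=[0,0,0,0.1,0.4,0,0.8,0,0,0,0.2,0.7,0,0.8,0,0,0,0.3,1,0,0.8,0,0,0,0.3,1,0,0.8,0,0,0,0.3,1,0,0.8])

```text
clock: 7.43
tool_pos: [0.5088, 0.0582, 0.3322]
tool_rot: [-0.374, -3.119, -0.0]
wrist_force: [-5.7, -1.8, 4.6]
finger_gap: 0.0215
grip_force: 29.4
```

>>> move_arm(moves=[0,0,0,0.1,0.4,0,0.8,0,0,0,0.2,0.7,0,0.8,0,0,0,0.2,1,0,0.8,0,0,0,0.2,1,0,0.8,0,0,0,0.2,1,0,0.8])

```text
clock: 7.85
tool_pos: [0.509, 0.0592, 0.3322]
tool_rot: [-0.374, -3.119, -0.0]
wrist_force: [-5.8, -1.5, 5.3]
finger_gap: 0.0215
grip_force: 29.5
```

>>> move_arm(moves=[0,0,0,0.1,0.4,0,0.8,0,0,0,0.2,0.7,0,0.8,0,0,0,0.2,1,0,0.8,0,0,0,0.2,1,0,0.8,0,0,0,0.2,1,0,0.8])

```text
clock: 8.27
tool_pos: [0.5092, 0.0601, 0.3322]
tool_rot: [-0.374, -3.119, -0.0]
wrist_force: [-4.6, -1.7, 4.1]
finger_gap: 0.0216
grip_force: 29.4
```

>>> move_arm(moves=[0,0,0,0.1,0.4,0,0.8,0,0,0,0.2,0.7,0,0.8,0,0,0,0.2,1,0,0.8,0,0,0,0.2,1,0,0.8,0,0,0,0.2,1,0,0.8])

```text
clock: 8.68
tool_pos: [0.5094, 0.0611, 0.3322]
tool_rot: [-0.374, -3.119, -0.0]
wrist_force: [-4.5, -1.6, 5.2]
finger_gap: 0.0214
grip_force: 29.4
```

>>> move_arm(moves=[0,0,0,0.1,0.4,0,0.8,0,0,0,0.2,0.7,0,0.8,0,0,0,0.2,1,0,0.8,0,0,0,0.2,1,0,0.8,0,0,0,0.2,1,0,0.8])

```text
clock: 9.1
tool_pos: [0.5096, 0.0618, 0.3322]
tool_rot: [-0.375, -3.119, 0.0]
wrist_force: [-4.7, -1.4, 4.4]
finger_gap: 0.0218
grip_force: 29.4
```

>>> move_arm(moves=[0,0,0,0.1,0.4,0,0.8,0,0,0,0.2,0.7,0,0.8,0,0,0,0.2,1,0,0.8,0,0,0,0.2,1,0,0.8,0,0,0,0.2,1,0,0.8])

```text
clock: 9.52
tool_pos: [0.5098, 0.0624, 0.3322]
tool_rot: [-0.375, -3.119, 0.002]
wrist_force: [-5.0, -3.3, 5.5]
finger_gap: 0.0218
grip_force: 29.4
```

>>> move_arm(moves=[0,0,0,0.1,0.4,0,0.8,0,0,0,0.1,0.7,0,0.8,0,0,0,0.1,0.7,0,0.8])

```text
clock: 9.77
tool_pos: [0.5099, 0.0628, 0.3322]
tool_rot: [-0.376, -3.119, 0.003]
wrist_force: [-4.6, -4.1, 5.3]
finger_gap: 0.0219
grip_force: 29.4
```

>>> move_arm(moves=[0,0,0,-0.2,-0.8,0,0.8,0,0,0,-0.4,-1.6,0,0.8,0,0,0,-0.5,-2,0,0.8,0,0,0,-0.5,-2,0,0.8,0,0,0,-0.5,-2,0,0.8])

```text
clock: 10.18
tool_pos: [0.5097, 0.0622, 0.3322]
tool_rot: [0.373, 3.119, 0.002]
wrist_force: [-3.8, -0.0, 4.7]
finger_gap: 0.0216
grip_force: 29.5
```

>>> move_arm(moves=[0,0,0,-0.1,-0.5,0,0.8,0,0,0,-0.2,-1,0,0.8,0,0,0,-0.3,-1.5,0,0.8,0,0,0,-0.3,-1.5,0,0.8,0,0,0,-0.3,-1.5,0,0.8])

```text
clock: 10.6
tool_pos: [0.5095, 0.061, 0.3323]
tool_rot: [0.373, 3.118, 0.002]
wrist_force: [-3.7, 4.0, 5.2]
finger_gap: 0.0213
grip_force: 29.5
```

>>> move_arm(moves=[0,0,0,-0.2,-0.6,0,0.8,0,0,0,-6,0.8,-4,0.8,0,0,0,-10.6,1.9,-7.7,0.8,0,0,0,-14.8,2.9,-11.9,0.8,0,0,0,-14.8,2.9,-11.9,0.8])

```text
clock: 11.02
tool_pos: [0.4945, 0.0639, 0.3203]
tool_rot: [0.372, 3.118, 0.002]
wrist_force: [-2.8, 3.1, 4.0]
finger_gap: 0.0215
grip_force: 29.2
```

```bash
python3 look.py pics/r3.png
```

```text
11.0167 [0.4945375  0.06389369 0.32025038] (np.float64(-116.13726793227623), np.float64(11.26225953922636), np.float64(320.2503826742005)) [-2.80450616  3.12013634  3.97066281] [0.70536796 0.50594858 0.02958177] 0.02145026071528023
top 0 0.0 0.0
scene 62 233.09677419354838 163.8709677419355
```

>>> move_arm(moves=[0,0,0,-1.9,0.45,-2.3,0.8,0,0,0,-3.8,0.9,-4.6,0.8,0,0,0,-5.4,1.3,-7,0.8,0,0,0,-7.1,1.7,-9.5,0.8,0,0,0,-7.1,1.7,-9.5,0.8])

```text
clock: 11.53
tool_pos: [0.4879, 0.065, 0.3107]
tool_rot: [0.374, 3.118, 0.001]
wrist_force: [-0.3, 1.9, 2.1]
finger_gap: 0.0213
grip_force: 29.3
```

>>> move_arm(moves=[0,0,0,-1.4,0.35,-2.6,0.8,0,0,0,-2.7,0.7,-5.3,0.8,0,0,0,-5,1.2,-10.8,0.8,0,0,0,-6.7,1.6,-16.6,0.8,0,0,0,-6.7,1.6,-16.6,0.8])

```text
clock: 11.95
tool_pos: [0.481, 0.0663, 0.2931]
tool_rot: [0.374, 3.119, 0.0]
wrist_force: [1.6, 3.5, 0.2]
finger_gap: 0.0206
grip_force: 29.7
```

>>> move_arm(moves=[0,0,0,-0.7,0.2,-3,0.8,0,0,0,-1.2,0.3,-5.8,0.8,0,0,0,-1.6,0.4,-9,0.8,0,0,0,-1.8,0.4,-11.8,0.8,0,0,0,-1.8,0.4,-13.5,0.8])

```text
clock: 12.37
tool_pos: [0.4785, 0.0669, 0.2802]
tool_rot: [-0.374, -3.118, 0.0]
wrist_force: [-1.3, 1.8, 2.5]
finger_gap: 0.0198
grip_force: 30.1
```

>>> move_arm(moves=[0,0,0,0,0,-0.8,0.8,0,0,0,0,0,-0.8,0.8])

```text
clock: 12.53
tool_pos: [0.4785, 0.0669, 0.2795]
tool_rot: [-0.374, -3.118, 0.0]
wrist_force: [-0.8, 3.1, 0.5]
finger_gap: 0.0199
grip_force: 30.2
```

```bash
python3 look.py pics/r4.png
```

```text
12.5333 [0.47845014 0.06686725 0.27952508] (np.float64(-132.47166109722127), np.float64(10.349738760834645), np.float64(279.5250845403573)) [-0.81417439  3.05903981  0.53736271] [0.52978682 0.03149    0.00702242] 0.01985414407204773
top 0 0.0 0.0
scene 45 229.37777777777777 171.48888888888888
```

View pics/r4.png

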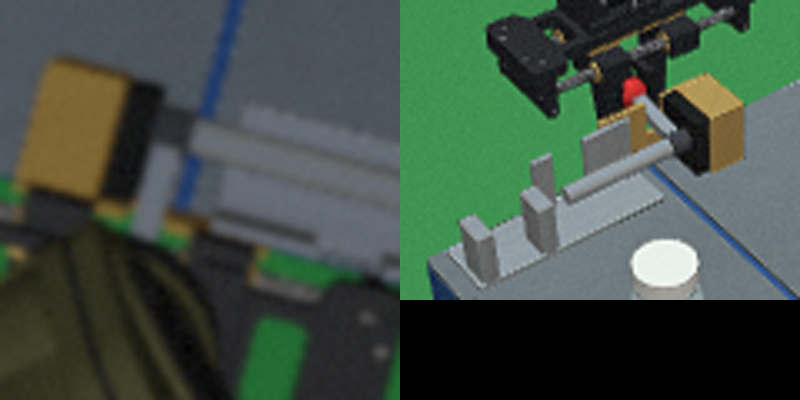

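Run:
```python
from h import *
z=np.load("chest.npz");m=camera_model("scene");K=m["camera_matrix"];T=np.linalg.inv(m["cam_to_world"])
def proj(x,y,zz):
    w=np.r_[(z["C"]+x*z["ex"]+y*z["ey"])/1000,zz/1000,1];c=T@w;return np.array([K[0,2]-K[0,0]*c[0]/c[2],K[1,2]+K[1,1]*c[1]/c[2]]).round(1)
print("init",proj(-132,-66,132))
for y in(10.5,13):
  for a in(0,.1,.2,.3,.5,.6,.75,1.07):print(y,a,proj(-72-60*np.cos(a),y,132+60*np.sin(a)))
p,d=read_camera("scene");c=p[150:200,205:260];cv2.imwrite("pics/c5.png",cv2.resize(c,None,fx=14,fy=12,interpolation=cv2.INTER_CUBIC))
```

```text
init [202.9 186.2]
10.5 0 [229.4 174.1]
10.5 0.1 [229.3 172.2]
10.5 0.2 [229.4 170.5]
10.5 0.3 [229.6 169. ]
10.5 0.5 [230.5 166.3]
10.5 0.6 [231.1 165.3]
10.5 0.75 [232.3 164.1]
10.5 1.07 [235.7 163.2]
13 0 [230.2 173.7]
13 0.1 [230.1 171.9]
13 0.2 [230.2 170.2]
13 0.3 [230.4 168.6]
13 0.5 [231.3 165.9]
13 0.6 [231.9 164.9]
13 0.75 [233.1 163.7]
13 1.07 [236.5 162.9]
```

View pics/c5.png

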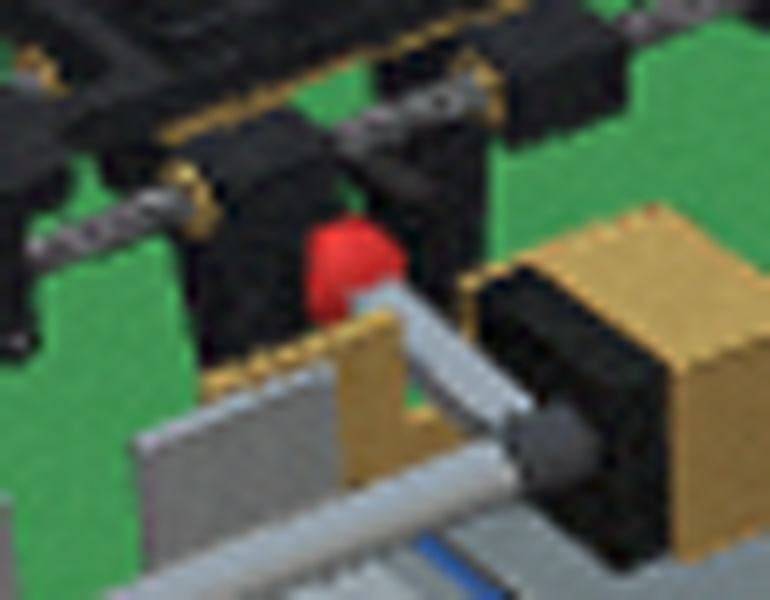

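The crop shows the rod in the notch, between the rail's end at (395,330) and the black buffer. The knob's top edge is at row 168, so the handle is almost level. I press down a little to feel the end stop.

>>> move_arm(moves=[0,0,0,0,0,-1,0.8,0,0,0,0,0,-2,0.8,0,0,0,0,0,-2,0.8])

```text
clock: 12.93
tool_pos: [0.4783, 0.0668, 0.2777]
tool_rot: [-0.374, -3.118, 0.0]
wrist_force: [-2.8, 3.0, 2.2]
finger_gap: 0.0199
grip_force: 30.3
```

>>> move_arm(moves=[0,0,0,0,0,-1,0.8,0,0,0,0,0,-2,0.8,0,0,0,0,0,-3,0.8,0,0,0,0,0,-3,0.8])

```text
clock: 13.27
tool_pos: [0.4783, 0.0669, 0.2745]
tool_rot: [-0.374, -3.118, 0.001]
wrist_force: [-4.5, 3.0, 1.1]
finger_gap: 0.02
grip_force: 30.2
```

Little resistance. I'll let go, back up and look.

>>> move_arm(moves=[0,0,0,0,0,0,0.3,0,0,0,0,0,0,0.3,0,0,0,0,0,0,0.3,0,0,0,0,0,0,0.3,0,0,0,0,0,0,0.3])

```text
clock: 13.68
tool_pos: [0.4792, 0.0664, 0.2749]
tool_rot: [0.375, 3.118, -0.0]
wrist_force: [0.2, 0.1, 0.7]
finger_gap: 0.0511
grip_force: 0.0
```

>>> move_arm(moves=[0,0,0,0,0,0,0.2,0,0,0,0,0,0,0.2,0,0,0,-5,1,15,0.2,0,0,0,-10,2,40,0.2,0,0,0,-20,5,75,0.2])

```text
clock: 14.1
tool_pos: [0.4587, 0.0714, 0.3491]
tool_rot: [-0.375, -3.116, 0.002]
wrist_force: [0.6, 0.5, 0.1]
finger_gap: 0.0704
grip_force: 0.0
```

>>> move_arm(moves=[0,0,0,0,35,10,0.2,0,0,0,0,75,20,0.2,0,0,0,-5,110,20,0.2,0,0,0,-10,145,20,0.2,0,0,0,-10,145,20,0.2])

```text
clock: 14.52
tool_pos: [0.4471, 0.225, 0.3707]
tool_rot: [0.357, 3.12, 0.013]
wrist_force: [0.2, 1.2, -0.4]
finger_gap: 0.0705
grip_force: 0.0
```

```bash
python3 look.py pics/r6.png
```

```text
14.5167 [0.44714433 0.22496956 0.37065558] (np.float64(-200.25426888485697), np.float64(156.57529432365422), np.float64(370.6555844913639)) [ 0.22606581  1.19250373 -0.44544032] [ 0.05113146  0.00595147 -0.01150779] 0.0704818801224648
top 101 250.3960396039604 297.3168316831683
scene 49 228.18367346938774 173.0204081632653
```

View pics/r6.png

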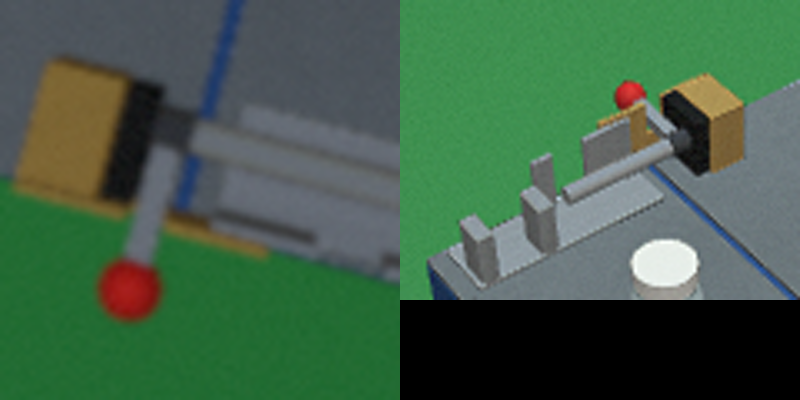

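Run:
```python
from h import *
def red(p):
    h=cv2.cvtColor(p,cv2.COLOR_BGR2HSV);return cv2.inRange(h,(0,130,50),(7,255,255))|cv2.inRange(h,(173,130,50),(180,255,255))
for n in("top","scene"):
    z=np.load(n+"0.npz");now=read_camera(n)
    for lab,p,d in(("init",z["p"],z["d"]),("now",*now)):
        k=red(p);_,l,st,c=cv2.connectedComponentsWithStats(k)
        for i in range(1,len(st)):
            u,v=c[i]
            if st[i,4]<200 and st[i,4]>30:
                vv,uu=np.where(l==i);P=np.array([pt(n,a,b,d[b,a]) for a,b in zip(uu,vv)])
                print(lab,n,st[i],c[i].round(1),"surf",np.round(chest(pt(n,u,v,d[int(v),int(u)])),1),"maxz",np.percentile(P[:,2],90).round(4), "medz",np.median(P[:,2]).round(4))
```

```text
init top [285 303  11  11 100] [290.3 308. ] surf [-129.8  -64.9  145.1] maxz 0.1443 medz 0.1417
now top [245 292  12  12 100] [250.4 297.4] surf [-130.     9.9  145.3] maxz 0.1466 medz 0.1441
init scene [198 182  10  10  57] [201.8 185.9] surf [-126.4  -71.7  139.8] maxz 0.1436 medz 0.1397
now scene [225 170   9   8  49] [228.2 173. ] surf [-126.5    3.9  142.1] maxz 0.1465 medz 0.1423
```

The picture shows the rod in the notch beside the buffer, with the knob at top (250,297) and about 2 mm higher than at the start, so it is down to about 0.04 rad. I'll tap it fully down with closed fingertips.

>>> move_arm(moves=[0,0,0,8,-35,0,1,0,0,0,16,-75,0,1,0,0,0,24,-112,0,1,0,0,0,30,-150,0,1,0,0,0,30,-150,0,1])

```text
clock: 15.13
tool_pos: [0.4793, 0.0558, 0.3693]
tool_rot: [-0.401, -3.115, 0.012]
wrist_force: [0.3, 0.0, 0.3]
finger_gap: 0.0397
grip_force: 0.0
```

>>> move_arm(moves=[0,0,0,0,0,0,1,0,0,0,0,0,-10,1,0,0,0,0,0,-25,1,0,0,0,0,0,-40,1,0,0,0,0,0,-49,1])

```text
clock: 15.55
tool_pos: [0.4783, 0.0674, 0.3198]
tool_rot: [-0.373, -3.118, -0.0]
wrist_force: [-0.4, -0.4, 0.1]
finger_gap: 0.0059
grip_force: 0.0
```

>>> move_arm(moves=[0,0,0,0,0,0,1,0,0,0,0,0,-1.5,1,0,0,0,0,0,-3,1,0,0,0,0,0,-4.5,1,0,0,0,0,0,-6,1])

```text
clock: 15.97
tool_pos: [0.479, 0.0669, 0.3152]
tool_rot: [0.374, 3.118, 0.001]
wrist_force: [-0.1, 0.6, 0.3]
finger_gap: 0.0005
grip_force: 0.0
```

Tip at z 149; I lower on in 1 mm steps.

>>> move_arm(moves=[0,0,0,0,0,-1,1,0,0,0,0,0,-2,1,0,0,0,0,0,-3,1,0,0,0,0,0,-3,1])

```text
clock: 16.3
tool_pos: [0.4788, 0.0668, 0.3118]
tool_rot: [-0.374, -3.119, -0.0]
wrist_force: [-0.1, -0.5, 0.4]
finger_gap: 0.0003
grip_force: 0.1
```

>>> move_arm(moves=[0,0,0,0,0,-0.7,1,0,0,0,0,0,-1.4,1,0,0,0,0,0,-1.4,1])

```text
clock: 16.55
tool_pos: [0.4788, 0.0668, 0.3103]
tool_rot: [-0.374, -3.119, -0.0]
wrist_force: [0.3, 0.4, 0.3]
finger_gap: 0.0003
grip_force: 0.1
```

>>> move_arm(moves=[0,0,0,0,0,-0.7,1,0,0,0,0,0,-1.2,1,0,0,0,0,0,-1.2,1])

```text
clock: 16.8
tool_pos: [0.4788, 0.0668, 0.3092]
tool_rot: [-0.374, -3.119, -0.0]
wrist_force: [1.2, 0.6, 0.3]
finger_gap: 0.0004
grip_force: 0.2
```

No resistance with the tips at z 143 mm, so the knob is fully down (its top at level is 144 mm). I retreat and hand in.

>>> move_arm(moves=[0,0,0,0,0,15,1,0,0,0,0,0,45,1,0,0,0,0,0,80,1,0,0,0,0,0,80,1,0,0,0,0,0,80,1])

```text
clock: 17.22
tool_pos: [0.4794, 0.0668, 0.3908]
tool_rot: [0.374, 3.115, 0.002]
wrist_force: [-0.3, 0.3, -1.1]
finger_gap: 0.0004
grip_force: 0.0
```

Run:
```python
from h import *
p,d=read_camera("scene");h=cv2.cvtColor(p,cv2.COLOR_BGR2HSV)
k=cv2.inRange(h,(0,130,50),(7,255,255));_,l,st,c=cv2.connectedComponentsWithStats(k)
for i in range(1,len(st)):
    if 30<st[i,4]<200:
        vv,uu=np.where(l==i);print(st[i],c[i],np.median([pt("scene",a,b,d[b,a])[2] for a,b in zip(uu,vv)]))
print(env.observe()["wrist_force"],env.finish_job())
```

```text
[225 171   9   7  37] [228.7027027  173.83783784] 0.13877229958777926
the job is handed in; nothing more can be done
[-0.76489584  0.11031639 -0.18445811] None
```

I slid the bolt across, turned its handle down level into the keeper's notch, backed the arm clear and handed the job in at about 17 s; no verdict came back.

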